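# Shift the gear selector from first into reverse

## Robot

A 6-joint arm with a two-finger parallel gripper is mounted at the origin on the work surface. World frame = base frame: x ahead of the robot, y to its left, z up, the work surface at z = 0. Lengths are in mm, angles in rad, forces in N, time in s.
With the tool pointing down it reaches from about 350 to 975 mm from the base axis. Payload 7.1 kg.
Tool frame: the origin (TCP) lies at the very end of the fingers, on their centre line; the grasp point (between the pads) lies 19 mm behind it (ctrl.grasp_offset is the distance from the TCP to the grasp point, in mm); z points along the fingers, y is the line along which they close (so a half turn about z gives the same grasp; the last joint's range is limited). The gripper opens to 88 mm and grips with 3 to 60 N. Pads are 20 mm wide; open, the fingers measure 115 mm over their backs; the gripper's body (75 mm by 178 mm) begins 61 mm behind the grasp point.
Start: joints at [-1.276, 0.423, 1.63, -0, 1.089, -0.019], TCP at [192.94, -594.457, 222.675] pointing down, gripper open.
Joint ranges: [-3, 3], [-0.9, 2.11], [0.09, 2.58], [-1.31, 4.45], [0.11, 2.69], [-2.54, 2.54]. Speed limits (rad/s): [2.39, 2.39, 3.01, 3.14, 3.14, 3.14].

## Interface

Orientations are given as a rotation vector (axis times angle).
In Python, from workcell import ctrl, viewer, ticket, models gives the robot as it stands.
- The arm moves only by the tool play_rows, never from a script. Its arguments are lists of equal length, an entry for each row: "dp": the shift along the world's x, y, z in mm, a list of three; "yaw": the turn about the world's z in degrees. In form: {"dp": [[tx, ty, tz], ...], "yaw": [yaw, ...]}. A call has 1 to 8 rows; each row shifts and turns the commanded pose from where the row before left it; what a row does not reach is not made up. A row lasts 1/12 s, in which the tool goes at most 41.7 mm and 7.16 degrees, less where a joint would pass 70% of its speed; a pose out of reach is approached as far as the arm can. A call is refused whole if a number of a shift passes 41.7 or a number of a turn 7.16, either way. A call with a gripper value outside its range is refused whole. "gripper" is the closure, from 0 (fully open) to 1 (shut), set as the call begins (left out, the last holds). The fingers move at their own pace and stop on an object; the grip force is fixed at half the most. Time passes only in rows, so rows that do not move let the fingers close. It gives the time, the measured TCP pose, the force, the opening and the grip force at its end, in the units of the state.
- ctrl.get_obs(): the state, without advancing time (a new reading comes with each control period).
- viewer.get_image(name): name is "scene" or "top"; returns a dict with "pixels" (384x512x3 uint8, red, green, blue), "range_z" (384x512 float32, mm along the optical axis (not along the pixel's ray), 0 where there is no reading), "fx", "fy", "cx", "cy" (pixels), "T" (4x4, takes a point from camera to world coordinates). Camera axes: x right, y up, looking along -z (the intrinsics and any distortion apply to the point x, -y, -z); pixel columns grow to the right and rows downward; lengths in mm; the calibration is good to about 2 mm. A picture is of the moment at which its call begins.
- ticket.close_job(): hands the job in; it is judged then, once.
Trained networks look in a picture, given as the dict that the camera call returned (one of the last four; its "shot" number tells which), for a name from the list of things; names that differ only in an ending like _2 or _b are one class to them, and where a whole thing is asked for, a point or a joint stands for the part that bears it (a point fixed in the world has none). Each returns a list of dicts, best first, with "conf" (0 to 1); they miss things now and then, are a little off and sometimes report something else, mostly with a low value. They report only what shows in the picture. A call takes as long as a camera call.
- models.look_for(picture, name): "bbox" ([centre column, centre row, width, height] in pixels, round what is visible of it).
- models.landmark_of(picture, name): "location" ([column, row] in pixels: a listed point, or the origin of a listed thing).
The state is a dict: "t": time; "qpos": joint angles; "qvel": joint speeds; "joint_torque": joint torques, N m; "ee_pos": TCP position; "orientation": TCP orientation; "ft_force": force on the tool from outside, world axes, zero at the start; "moment": the same for the moment, N m; "width": finger opening in mm; "grasp_force": force on a finger pad.
Only numpy, scipy, OpenCV 4.12 (cv2) and the standard library are available. Lean on these libraries where they do the work, as an engineer would, in place of code of your own. Each camera call takes 0.05 s, during which the arm holds its last target. There are 200 camera calls.

## Task

The gear selector with the ball knob and the H-pattern gate has been left in first, its far left slot as the robot sees it; put it in reverse, the near right slot, so that its reversing switch can be checked. Push the knob with your fingertips out of first, across neutral and fully home into reverse, without putting it in any other gear on the way and without forcing it, gripping it or holding it between the fingers. Leave the T-grip selector and everything lying on the bench as they are, and take your hand away at the end.

Things in the scene. Friction and masses are not known exactly. Their poses are not given: they have to be found in the camera images.
- selector: H-gate gear selector fixed to the bench: base 180 x 150 mm, black housing, steel gate plate 132 x 132 mm, top 123 mm high. Origin: centre of the underside; x forward (away from the robot, turned up to 20 degrees), y left, z up. Three columns of slots cross a neutral channel. First far left, second near left, third far middle, fourth near middle, fifth far right, reverse near right
- lever_pivot (a point): point about which the gear lever tilts both ways, 30 mm above the selector's origin. The lever has no spring or detent and stays where it is left; about 3 N at the knob moves it; the walls of the gate are its stops
- gear_knob: black ball knob 44 mm across, stem 12 mm; origin: ball centre, 175 mm from the pivot, 205 mm above the bench upright. In the selector's frame it is at x = 0.175 sin a, y = -0.175 sin c cos a, z = 0.030 + 0.175 cos c cos a (m; a = shift_lever, c = cross_shaft). Under it 45 mm are free over the gate. Push the ball from one side near its centre's height
- shift_lever (a joint): fore and aft tilt of the lever, rad: 0 neutral, +0.265 fully home in a far slot (first, third, fifth), -0.265 fully home in a near slot (second, fourth, reverse). It can cross between columns only within about 0.03 of 0
- cross_shaft (a joint): sideways tilt of the lever, rad: -0.28 left column (first, second), 0 middle column, +0.28 right column (fifth, reverse); play in a slot about 0.015 either way
- auto_selector: another selector, not to be touched: grey housing 160 x 84 mm on a base 200 x 110 mm, one straight slot, top 118 mm high; origin at the centre of the base's underside, x forward, y left
- t_grip (a point): middle of that selector's T-grip, a black bar 88 mm long and 27 mm thick, 190 to 200 mm above the bench
- multimeter: handheld meter 160 x 80 x 38 mm, lying; origin centre of the underside
- screwdriver: screwdriver 190 mm long, 26 mm thick, lying along its x; origin under its middle
- spanner: steel spanner 170 mm long, lying along its x; origin under its middle
- spare_knob: loose spare ball knob standing on the bench, 42 mm across, 53 mm high; origin centre of the underside
- grease_tin: metal tin, 68 mm across, 48 mm high; origin centre of the underside
- threadlocker: small white bottle, 34 mm across, 85 mm high; origin centre of the underside
- connector: black plug 42 x 30 x 21 mm; origin centre of the underside
- screw_tray: blue tray 140 x 100 x 45 mm of screws; origin centre of the underside

How it is judged:
By the outcome, as a careful person would: the job done as asked, in the order asked, and still so for the second after the job is handed in, with the robot touching nothing.
It also fails if it takes over 56 s, if anything falls off the work surface, if the arm or the gripper's body presses on something with over 40 N, if the wrist force passes 120 N, or if a joint passes its speed limit or range.

## Working session

There is one attempt and no reset: what is moved stays moved. The work goes in short steps, Python scripts to look and compute and a tool call to move; the robot and the scene stay as the last step left them, time stands still between calls to the robot, and variables do not carry over. Pictures are saved under pics/ and viewed, at most 10 in all, crops included, and the job is handed in when it is done.

Besides the shell and the picture viewer there is one more tool, called as name(argument=value, ...) on one line, values as JSON. play_rows: Moves the arm, as the interface text tells. Its arguments: {"type":"object","properties":{"dp":{"type":"array"},"yaw":{"type":"array"},"gripper":{"type":"number"}},"required":["dp","yaw"]}

```bash
mkdir -p pics
cat > h.py <<'E'
import numpy as np, cv2
from workcell import ctrl, viewer, ticket, models
def w(p,u,v,z=None,d=None):
    # pixel -> world; at given depth or plane z
    T=np.array(p["T"]); r=np.array([(u-p["cx"])/p["fx"],-(v-p["cy"])/p["fy"],-1.])
    R=T[:3,:3]@r; o=T[:3,3]
    s=d if d is not None else (z-o[2])/R[2]
    return o+s*R
def save(p,n): cv2.imwrite("pics/"+n,cv2.cvtColor(p["pixels"],cv2.COLOR_RGB2BGR))
E
python3 - <<'E'
from h import *
print(ctrl.get_obs()["orientation"],ctrl.get_obs()["width"])
ims=[]
for c in("scene","top"):
    p=viewer.get_image(c);save(p,c+"0.png");print(c,[k for k in p], np.round(p["T"],3).tolist())
    for n in["selector","gear_knob","lever_pivot","auto_selector","t_grip"]:
        l=models.landmark_of(p,n)[:2];b=models.look_for(p,n)[:2]
        print(n,[(np.round(x["location"],1).tolist(),round(x["conf"],2)) for x in l],[(np.round(x["bbox"],1).tolist(),round(x["conf"],2)) for x in b])
        if n=="gear_knob":
            for x in l: print("  at z205",w(p,*x["location"],z=200).round(1), p["range_z"][int(x["location"][1]),int(x["location"][0])])
        if n in("selector","auto_selector","t_grip"):
            for x in l: print("   ",w(p,*x["location"],z=195 if n=="t_grip" else 0).round(1))
        if n=="lever_pivot":
            for x in l: print("   ",w(p,*x["location"],z=30).round(1))
E
```

```text
[-3.10151116e+00 -4.90693279e-01  3.45259355e-04] 87.85852231831467
scene ['pixels', 'range_z', 'fx', 'fy', 'cx', 'cy', 'T', 'shot'] [[-0.213, -0.814, 0.541, 1026.898], [0.977, -0.183, 0.109, 123.061], [0.01, 0.552, 0.834, 935.021], [0.0, 0.0, 0.0, 1.0]]
selector [([189.1, 219.8], 0.6), ([327.4, 200.8], 0.55)] [([187.6, 212.4, 78.4, 83.6], 0.71)]
    [ 568.  -163.6   -0. ]
    [416.2 219.3   0. ]
gear_knob [([184.0, 198.4], 0.68)] [([183.8, 199.4, 19.3, 19.3], 0.58)]
  at z205 [ 614.2 -131.6  200. ] 850.9039
lever_pivot [([327.9, 203.3], 0.36)] [([185.0, 212.6, 77.0, 84.1], 0.69), ([326.9, 212.4, 39.6, 35.3], 0.46)]
    [443.9 218.6  30. ]
auto_selector [([312.6, 244.7], 0.68)] [([317.4, 238.1, 59.4, 89.9], 0.65)]
    [568.2 194.6   0. ]
t_grip [([327.9, 202.3], 0.79)] [([327.3, 211.8, 40.4, 38.0], 0.65)]
    [547.5 200.9 195. ]
top ['pixels', 'range_z', 'fx', 'fy', 'cx', 'cy', 'T', 'shot'] [[-0.013, 0.998, -0.059, 447.142], [-0.999, -0.015, -0.032, -16.442], [-0.033, 0.058, 0.998, 1247.997], [0.0, 0.0, 0.0, 1.0]]
selector [([307.9, 174.8], 0.68), ([192.7, 179.7], 0.46)] [([313.1, 175.2, 52.2, 60.2], 0.61)]
    [ 570.2 -166.3    0. ]
    [559.4 242.9   0. ]
gear_knob [([302.8, 152.7], 0.45)] [([304.9, 153.0, 17.9, 14.8], 0.64)]
  at z205 [ 616.8 -128.6  200. ] 1041.3608
lever_pivot [] [([311.1, 176.9, 57.5, 56.9], 0.55)]
auto_selector [([204.5, 179.4], 0.64), ([308.1, 175.5], 0.6)] [([200.0, 177.1, 42.6, 60.3], 0.83)]
    [559.8 200.6   0. ]
    [ 567.7 -166.9    0. ]
t_grip [([194.9, 178.8], 0.68)] [([193.6, 178.5, 34.0, 7.4], 0.53)]
    [544.5 195.7 195. ]
```

Run:
```python
from h import *
ims=[cv2.imread("pics/scene0.png"),cv2.imread("pics/top0.png")]
a=cv2.resize(ims[0][120:310,100:400],(800,507),interpolation=cv2.INTER_CUBIC)
b=cv2.resize(ims[1][100:260,150:400],(800,512),interpolation=cv2.INTER_CUBIC)
cv2.imwrite("pics/a.png",a);cv2.imwrite("pics/b.png",b)
# yaw: fit gate plate top from depth, both views
for c in("top","scene"):
    p=viewer.get_image(c);d=p["range_z"];v,u=np.mgrid[:384,:512]
    T=np.array(p["T"]);C=np.stack([(u-p["cx"])/p["fx"]*d,-(v-p["cy"])/p["fy"]*d,-d],-1)
    W=C@T[:3,:3].T+T[:3,3]
    near=(np.hypot(W[...,0]-569,W[...,1]+165)<130)&(d>0)
    m=near&(W[...,2]>112)&(W[...,2]<132)
    r=cv2.minAreaRect(W[m][:,:2].astype(np.float32));print(c,"plate",r,m.sum(),np.median(W[m][:,2]))
    k=near&(W[...,2]>185); P=W[k]
    from scipy.optimize import least_squares
    P=P[P[:,2]>195]
    s=least_squares(lambda q:np.linalg.norm(P-q,axis=1)-22,[615,-130,195],loss="soft_l1");print("knob",s.x.round(1),len(P),P[:,2].max(),np.abs(s.fun).mean())
    # things tall around
    big=(np.hypot(W[...,0]-569,W[...,1]+165)<300)&(d>0)&(W[...,2]>135)&~near
    print("tall others",W[big].min(0) if big.any() else None,W[big].max(0) if big.any() else None)
```

```text
top plate ((565.8272094726562, -171.15870666503906), (132.8329620361328, 132.70216369628906), 77.52674102783203) 1287 123.34030111289667
knob [ 614.2 -133.7  194.2] 165 218.46046424599263 1.1776887328697399
tall others None None
scene plate ((565.4330444335938, -170.8394317626953), (134.09771728515625, 135.01785278320312), 78.00516510009766) 1835 122.52077322081686
knob [ 613.7 -133.3  193.1] 242 217.4261008596617 0.7681035969159801
tall others None None
```

View pics/scene0.png

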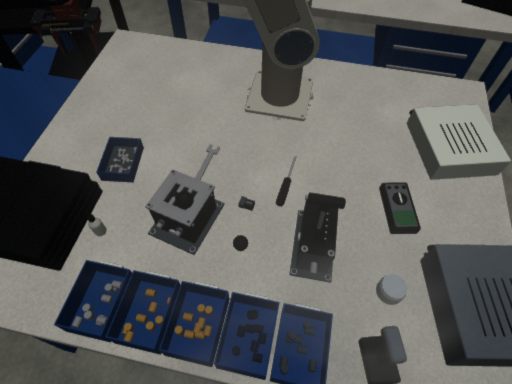

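View pics/b.png

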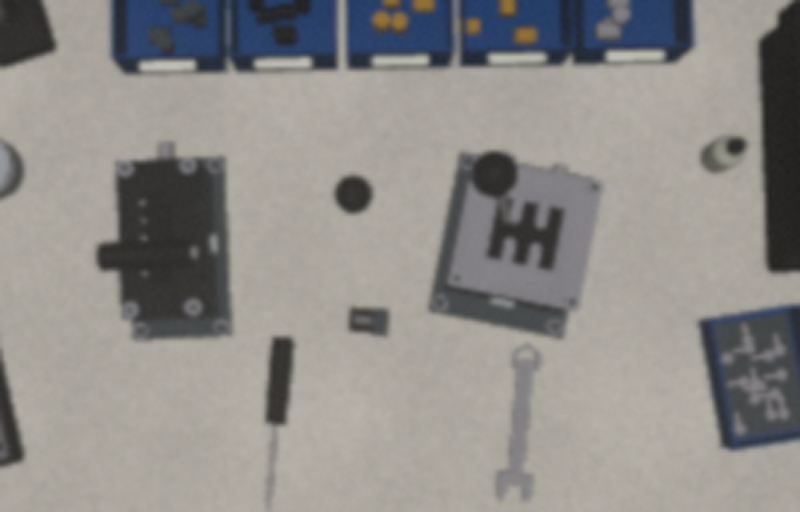

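The scene view shows the H-gate selector at about (185,210) and the T-grip at (320,235). In the top crop the knob is at (494,173), over the far-left slot, and the selector is yawed about -12°. Next I'll fix the gate centre from the slot pattern.

Run:
```python
from h import *
th=np.radians(-12.2);ex=np.array([np.cos(th),np.sin(th)]);ey=np.array([-ex[1],ex[0]])
for c,f in(("top",1),("scene",1)):
    p=viewer.get_image(c);g=cv2.cvtColor(p["pixels"],cv2.COLOR_RGB2GRAY)
    T=np.array(p["T"])
    xs=np.arange(54,-55,-3);ys=np.arange(60,-61,-3)
    X,Y=np.meshgrid(xs,ys,indexing="ij")
    W=np.stack([565.6+X*ex[0]+Y*ey[0],-171+X*ex[1]+Y*ey[1],np.full(X.shape,122.)],-1)
    C=(W-T[:3,3])@T[:3,:3]
    u=C[...,0]/-C[...,2]*p["fx"]+p["cx"];v=-C[...,1]/-C[...,2]*p["fy"]+p["cy"]
    q=cv2.remap(g,u.astype(np.float32),v.astype(np.float32),1)
    print(c)
    for i,x in enumerate(xs): print("%4d "%x+"".join("#" if a<60 else "+" if a<85 else "." for a in q[i]))
```

```text
top
  54 #############+...........................
  51 #############+...........................
  48 #############+...........................
  45 #############............................
  42 ############+............................
  39 +##########+.............................
  36 .+#########+.............................
  33 ..++######++.............................
  30 .....++++++........++.......+............
  27 ............++....++#+.....++++..........
  24 ............+.....+##+.....+##+..........
  21 ..........+.......+##+.....+##+..........
  18 ..........++......+###.....+##+..........
  15 ..........++......+##++....+##+..........
  12 ..........+++.....+###+....+##+..........
   9 .........++++....+####+...+###+..........
   6 .........+##+++++######++++###+..........
   3 .........+####################+..........
   0 .........+####################+..........
  -3 .........+####################+..........
  -6 .........+####++++#####+++####+..........
  -9 .........+###+...++###+...+###+..........
 -12 .........+###+....+###+...++##+..........
 -15 .........+
[... 1687 characters left out ...]
 .........+#############+..+####+.........
 -15 .........+#############...+####+.........
 -18 .........+#############...+####+.........
 -21 .........+####+++######...+####+.........
 -24 .........+####+..+####+...+####+.........
 -27 .........+####+...####+...+####+.........
 -30 .........++##++...+##++....+###+.........
 -33 ..............................+..........
 -36 .........................................
 -39 .........................................
 -42 .........................................
 -45 .........................................
 -48 .........................................
 -51 .........................................
 -54 .........................................
```

play_rows(dp=[[30, 20, 15], [30, 20, 15], [30, 25, 15], [30, 25, 5], [30, 30, 0], [30, 30, 0], [30, 30, 0], [30, 30, 0]], yaw=[-5, -5, -5, -5, -5, -5.2, 0, 0], gripper=1)

```text
t: 1.97
ee_pos: [431.8, -385.1, 272.9]
orientation: [3.123, -0.335, 0.001]
ft_force: [-0.1, -0.8, 0.1]
width: 37.9
grasp_force: 0.0
```

play_rows(dp=[[29, 26, 0], [29, 26, 0], [29, 26, 0], [29, 26, 0], [29, 26, 0], [29, 26, 0], [29, 26, 0], [29, 26, 0]], yaw=[0, 0, 0, 0, 0, 0, 0, 0])

```text
t: 2.63
ee_pos: [663.9, -177.1, 272.7]
orientation: [3.124, -0.334, 0.0]
ft_force: [0.6, -1.0, 0.2]
width: 0.3
grasp_force: 0.0
```

play_rows(dp=[[14, 30, 0], [0, 0, 0], [0, 0, 0], [0, 0, 0]], yaw=[0, 0, 0, 0])

```text
t: 2.97
ee_pos: [676.2, -148.9, 272.4]
orientation: [3.124, -0.334, -0.001]
ft_force: [-0.3, -0.8, -0.3]
width: 0.4
grasp_force: 0.0
```

play_rows(dp=[[0, 0, -25], [0, 0, -25], [0, 0, -25], [0, 0, -15], [0, 0, 0], [0, 0, 0]], yaw=[0, 0, 0, 0, 0, 0])

```text
t: 3.47
ee_pos: [675.7, -150.1, 182.3]
orientation: [-3.123, 0.337, 0.003]
ft_force: [0.9, 0.3, 1.3]
width: 0.4
grasp_force: 0.0
```

```bash
cat >> h.py <<'E'
TH=np.radians(-12.2);EX=np.array([np.cos(TH),np.sin(TH)]);EY=np.array([-EX[1],EX[0]]);O=np.array([565.6,-171.])
def sel(w): d=np.asarray(w)[:2]-O; return (d@EX).round(1),(d@EY).round(1)
def wor(x,y): return O+x*EX+y*EY
def knob(c="scene"):
    p=viewer.get_image(c);r=models.landmark_of(p,"gear_knob");o=[]
    for x in r[:2]: o.append((round(x["conf"],2),[sel(w(p,*x["location"],z=z)) for z in(193,200,205)]))
    return p,o
def crop(p,n):
    T=np.array(p["T"]);C=(np.append(O,160)-T[:3,3])@T[:3,:3]
    u=int(C[0]/-C[2]*p["fx"]+p["cx"]);v=int(-C[1]/-C[2]*p["fy"]+p["cy"])
    i=cv2.cvtColor(p["pixels"],cv2.COLOR_RGB2BGR)[v-60:v+60,u-70:u+70];cv2.imwrite("pics/"+n,cv2.resize(i,None,fx=4,fy=4,interpolation=cv2.INTER_CUBIC))
E
python3 - <<'E'
from h import *
p,o=knob();print(o);crop(p,"c1.png");print(sel(ctrl.get_obs()["ee_pos"]));print(knob("top")[1])
E
```

```text
[(0.51, [(np.float64(39.7), np.float64(41.8)), (np.float64(43.0), np.float64(45.1)), (np.float64(45.4), np.float64(47.4))])]
(np.float64(104.6), np.float64(44.3))
[]
```

View pics/c1.png

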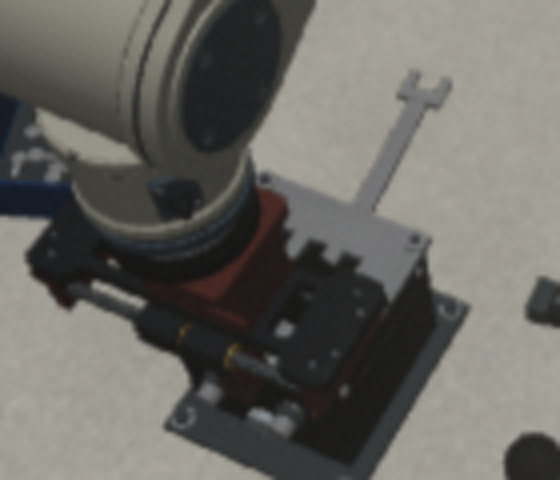

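The arm hides the knob in the scene view (gripper at about (280,290) in the crop), so I'll push by force and position.

play_rows(dp=[[-9.5, 4.5, 0], [-9, 2, 0], [-3, 0.6, 0], [-3, 0.6, 0], [-3, 0.6, 0], [0, 0, 0]], yaw=[0, 0, 0, 0, 0, 0])

```text
t: 4.17
ee_pos: [648.8, -140.4, 182.9]
orientation: [3.124, -0.334, 0.0]
ft_force: [0.3, -0.2, -0.1]
width: 0.4
grasp_force: 0.0
```

play_rows(dp=[[-3, 0.6, 0], [-3, 0.6, 0], [-3, 0.6, 0], [-3, 0.6, 0]], yaw=[0, 0, 0, 0])

```text
t: 4.5
ee_pos: [638.5, -138.1, 183.7]
orientation: [3.124, -0.334, 0.006]
ft_force: [4.8, 0.1, 3.3]
width: 0.1
grasp_force: 2.1
```

play_rows(dp=[[-3, 0.6, 0], [-3, 0.6, 0], [-3, 0.6, 0]], yaw=[0, 0, 0])

```text
t: 4.75
ee_pos: [628.0, -136.2, 182.7]
orientation: [3.124, -0.334, 0.0]
ft_force: [4.1, 0.2, 2.3]
width: 0.8
grasp_force: 1.8
```

play_rows(dp=[[-3, 0.6, 0], [-3, 0.6, 0], [-3, 0.6, 0], [-3, 0.6, 0], [-3, 0.6, 0], [-3, 0.6, 0], [-1, 0.2, 0], [0, 0, 0]], yaw=[0, 0, 0, 0, 0, 0, 0, 0])

```text
t: 5.42
ee_pos: [608.6, -132.3, 182.5]
orientation: [-3.124, 0.334, 0.001]
ft_force: [1.4, -0.7, 1.7]
width: 0.5
grasp_force: 1.0
```

Run:
```python
from h import *
o=ctrl.get_obs();print(sel(o["ee_pos"]),o["ee_pos"],o["ft_force"])
```

```text
(np.float64(33.9), np.float64(46.9)) [ 608.61846962 -132.30922868  182.47927693] [ 1.42249294 -0.66537652  1.66958717]
```

play_rows(dp=[[10, -2, 0], [15, -3, 0], [0, 0, 40], [0, 0, 40], [0, 20, 0], [-12, 25, 0], [-12, 25, 0], [-17, 5, 0]], yaw=[0, 0, 0, 0, 0, 0, 0, 0])

```text
t: 6.08
ee_pos: [592.9, -59.7, 261.9]
orientation: [-3.123, 0.332, 0.003]
ft_force: [-0.4, -0.2, -0.3]
width: 0.5
grasp_force: 0.0
```

```bash
cat >> h.py <<'E'
from scipy.optimize import least_squares
def fit(c):
    p=viewer.get_image(c);d=p["range_z"];v,u=np.mgrid[:384,:512]
    T=np.array(p["T"]);C=np.stack([(u-p["cx"])/p["fx"]*d,-(v-p["cy"])/p["fy"]*d,-d],-1)
    W=C@T[:3,:3].T+T[:3,3]
    P=W[(np.hypot(W[...,0]-O[0],W[...,1]-O[1])<80)&(d>0)&(W[...,2]>190)&(W[...,2]<232)]
    if len(P)<20: return p,None,len(P)
    s=least_squares(lambda q:np.linalg.norm(P-q,axis=1)-22,np.append(np.median(P[:,:2],0),195),loss="soft_l1")
    return p,(sel(s.x),s.x[2].round(1),np.abs(s.fun).mean().round(2)),len(P)
E
python3 - <<'E'
from h import *
print(sel(ctrl.get_obs()["ee_pos"]))
for c in("scene","top"):
    p,r,n=fit(c);print(c,r,n);crop(p,c+"2.png")
print(knob()[1])
E
```

```text
(np.float64(3.2), np.float64(114.5))
scene ((np.float64(0.6), np.float64(47.9)), np.float64(197.6), np.float64(0.82)) 260
top ((np.float64(1.5), np.float64(49.1)), np.float64(198.2), np.float64(1.02)) 65
[(0.65, [(np.float64(56.0), np.float64(537.4)), (np.float64(59.1), np.float64(536.0)), (np.float64(61.4), np.float64(534.9))]), (0.49, [(np.float64(-1.3), np.float64(47.6)), (np.float64(2.4), np.float64(50.8)), (np.float64(5.0), np.float64(53.1))])]
```

View pics/scene2.png

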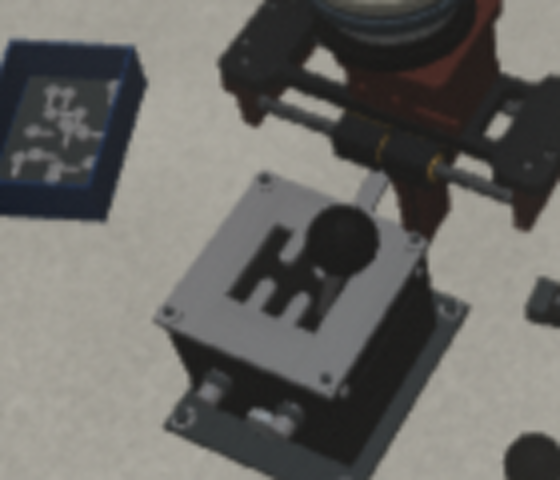

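The crop shows the knob (340,240) over the left column, with the first slot clear. The depth fit gives x≈1 mm, so it is in neutral. Next I go down on its left side and push across.

play_rows(dp=[[-2.6, 0.6, -26], [0, 0, -27], [0, 0, -27], [0, 0, 0], [-2, -9.2, 0], [-1, -4.6, 0], [0, 0, 0]], yaw=[0, 0, 0, 0, 0, 0, 0])

```text
t: 6.87
ee_pos: [588.8, -77.3, 184.3]
orientation: [3.123, -0.336, 0.004]
ft_force: [-0.0, -0.5, 0.2]
width: 0.5
grasp_force: 0.0
```

play_rows(dp=[[-0.65, -3, 0], [-0.65, -3, 0], [-0.65, -3, 0], [-0.65, -3, 0], [-0.65, -3, 0], [-0.65, -3, 0]], yaw=[0, 0, 0, 0, 0, 0])

```text
t: 7.37
ee_pos: [583.8, -93.6, 182.9]
orientation: [-3.123, 0.334, -0.001]
ft_force: [1.9, 5.7, 4.5]
width: 0.6
grasp_force: 2.6
```

Run:
```python
from h import *
o=ctrl.get_obs();print(sel(o["ee_pos"]),o["ee_pos"],o["ft_force"])
```

```text
(np.float64(1.4), np.float64(79.5)) [583.81451982 -93.59496108 182.92081572] [1.85757493 5.66957108 4.54964439]
```

play_rows(dp=[[-0.65, -3, 0], [-0.65, -3, 0], [-0.65, -3, 0], [-0.65, -3, 0], [-0.65, -3, 0], [-0.65, -3, 0], [-0.65, -3, 0], [-0.65, -3, 0]], yaw=[0, 0, 0, 0, 0, 0, 0, 0])

```text
t: 8.03
ee_pos: [578.3, -118.0, 182.5]
orientation: [3.124, -0.334, -0.0]
ft_force: [1.1, 3.9, 3.2]
width: 0.6
grasp_force: 1.9
```

```bash
cat > o.py <<'E'
from h import *
o=ctrl.get_obs();f=o["ft_force"];print(sel(o["ee_pos"]),o["ee_pos"][2],"f",f[:2]@EX,f[:2]@EY,f[2])
E
python3 o.py
```

```text
(np.float64(1.2), np.float64(54.5)) 182.53225392304438 f 0.22290718416657607 4.05336368808384 3.163368280305745
```

play_rows(dp=[[-0.65, -3, 0], [-0.65, -3, 0], [-0.65, -3, 0], [-0.65, -3, 0], [-0.65, -3, 0], [-0.65, -3, 0], [-0.65, -3, 0], [-0.65, -3, 0]], yaw=[0, 0, 0, 0, 0, 0, 0, 0])

```text
t: 8.7
ee_pos: [573.1, -142.0, 182.6]
orientation: [3.124, -0.334, -0.0]
ft_force: [0.7, 3.6, 2.8]
width: 0.7
grasp_force: 1.5
```

```bash
python3 o.py
```

```text
(np.float64(1.2), np.float64(30.0)) 182.59027809528322 f -0.05610113574120912 3.650396187280503 2.8293770812628853
```

play_rows(dp=[[-0.65, -3, 0], [-0.65, -3, 0], [-0.65, -3, 0], [-0.65, -3, 0], [-0.65, -3, 0], [-0.65, -3, 0], [-0.65, -3, 0]], yaw=[0, 0, 0, 0, 0, 0, 0])

```text
t: 9.28
ee_pos: [568.6, -162.9, 182.6]
orientation: [3.124, -0.334, -0.0]
ft_force: [1.8, 2.4, 1.9]
width: 0.8
grasp_force: 1.2
```

```bash
python3 o.py; python3 -c "
from h import *
for c in('scene','top'): print(fit(c)[1:])"
```

```text
(np.float64(1.2), np.float64(8.5)) 182.55003863770312 f 1.2002717814373938 2.734093488842305 1.8827304019375222
(((np.float64(-0.4), np.float64(-4.9)), np.float64(208.9), np.float64(4.83)), 210)
(None, 0)
```

play_rows(dp=[[-0.65, -3, 0], [-0.65, -3, 0], [-0.65, -3, 0], [-0.65, -3, 0], [-0.4, -2, 0]], yaw=[0, 0, 0, 0, 0])

```text
t: 9.8
ee_pos: [565.3, -176.8, 182.2]
orientation: [-3.124, 0.334, 0.001]
ft_force: [1.2, 1.7, -1.5]
width: 0.4
grasp_force: 1.2
```

play_rows(dp=[[-0.4, -2, 0], [-0.4, -2, 0]], yaw=[0, 0])

```text
t: 9.97
ee_pos: [564.5, -180.7, 182.3]
orientation: [-3.123, 0.334, 0.001]
ft_force: [0.4, 2.7, -1.9]
width: 0.2
grasp_force: 1.2
```

```bash
python3 o.py
```

```text
(np.float64(1.0), np.float64(-9.7)) 182.31507646685247 f -0.21836324826161513 2.739447924937673 -1.8664349576881547
```

play_rows(dp=[[-0.4, -2, 0], [-0.3, -1.5, 0]], yaw=[0, 0])

```text
t: 10.13
ee_pos: [564.0, -184.3, 182.5]
orientation: [-3.124, 0.335, 0.001]
ft_force: [1.1, 3.4, -2.3]
width: 0.7
grasp_force: 1.2
```

play_rows(dp=[[-0.2, -1, 0], [0, 0, 0]], yaw=[0, 0])

```text
t: 10.3
ee_pos: [563.9, -185.3, 182.6]
orientation: [3.124, -0.335, -0.0]
ft_force: [-0.6, 1.2, -1.4]
width: 0.4
grasp_force: 0.9
```

```bash
python3 o.py
```

```text
(np.float64(1.4), np.float64(-14.3)) 182.60281755578885 f -0.8093558760909823 1.0273990234237735 -1.414011302000649
```

play_rows(dp=[[-0.2, -1, 0], [0, 0, 0]], yaw=[0, 0])

```text
t: 10.47
ee_pos: [563.7, -186.2, 182.6]
orientation: [3.124, -0.334, -0.0]
ft_force: [-0.7, 1.9, -2.1]
width: 0.4
grasp_force: 1.1
```

play_rows(dp=[[-0.2, -1, 0], [0, 0, 0]], yaw=[0, 0])

```text
t: 10.63
ee_pos: [563.6, -187.2, 182.6]
orientation: [3.124, -0.334, -0.0]
ft_force: [0.3, 2.4, -2.1]
width: 0.7
grasp_force: 1.1
```

Now back off, lift, and look. The finger retreats left and up, clear of the view.

play_rows(dp=[[2, 10, 0], [4, 18, 0], [0, 0, 40], [0, 0, 40], [5, 25, 0], [5, 25, 0], [0, 0, 0]], yaw=[0, 0, 0, 0, 0, 0, 0])

```text
t: 11.22
ee_pos: [580.9, -106.0, 264.2]
orientation: [-3.124, 0.331, -0.005]
ft_force: [-0.8, 0.2, 0.3]
width: 0.5
grasp_force: 0.0
```

```bash
python3 o.py
python3 - <<'E'
from h import *
for c in("scene","top"):
    p,r,n=fit(c);print(c,r,n);crop(p,c+"3.png")
E
```

```text
(np.float64(1.2), np.float64(66.8)) 264.1501308607395 f -0.8155455213958881 0.04497782748624468 0.26105933890249394
scene ((np.float64(0.4), np.float64(-48.3)), np.float64(198.0), np.float64(0.86)) 254
top None 1
```

View pics/scene3.png

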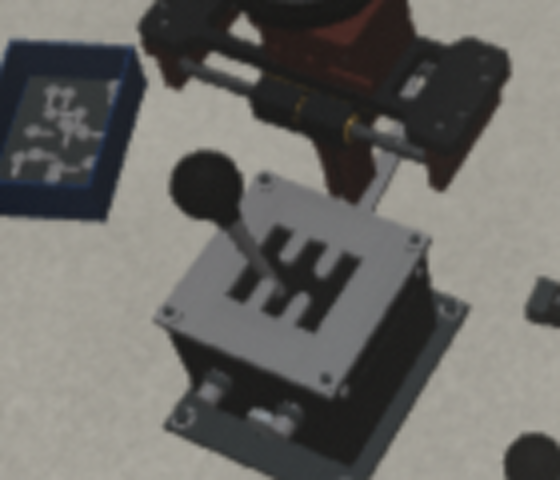

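The knob (207,185) is now over the right column in neutral, at (0.4, -48.3). Next is the far side, then pushing toward the robot.

play_rows(dp=[[19, -15, 0], [19, -25, 0], [0, -30, 0], [0, -30, 0], [0, -25, 0], [0, 0, 0]], yaw=[0, 0, 0, 0, 0, 0])

```text
t: 11.82
ee_pos: [617.1, -239.2, 262.1]
orientation: [3.121, -0.34, -0.0]
ft_force: [-0.7, 0.2, -0.2]
width: 0.8
grasp_force: 0.0
```

play_rows(dp=[[0, 0, -27], [0, 0, -27], [0, 0, -27], [0, 0, 0], [0, 0, 0]], yaw=[0, 0, 0, 0, 0])

```text
t: 12.23
ee_pos: [616.5, -233.9, 180.3]
orientation: [-3.123, 0.335, 0.006]
ft_force: [0.2, -0.2, 0.3]
width: 0.4
grasp_force: 0.0
```

```bash
python3 o.py
```

```text
(np.float64(63.0), np.float64(-50.7)) 180.31627666315208 f 0.229493291616666 -0.12900787173211137 0.3123500504197476
```

play_rows(dp=[[-9.5, 4, 0], [-9.5, 2, 0], [-4, 0.8, 0], [-3, 0.6, 0], [-3, 0.6, 0], [-3, 0.6, 0], [-3, 0.6, 0]], yaw=[0, 0, 0, 0, 0, 0, 0])

```text
t: 12.82
ee_pos: [583.7, -225.3, 182.8]
orientation: [3.123, -0.334, 0.005]
ft_force: [2.8, -1.1, 2.1]
width: 0.5
grasp_force: 1.4
```

```bash
python3 o.py
```

```text
(np.float64(29.2), np.float64(-49.3)) 182.79757799950926 f 2.960898900341028 -0.45827681623929095 2.097978440268678
```

play_rows(dp=[[-3, 0.65, 0], [-3, 0.65, 0], [-3, 0.65, 0], [-3, 0.65, 0], [-3, 0.65, 0]], yaw=[0, 0, 0, 0, 0])

```text
t: 13.23
ee_pos: [567.3, -221.6, 181.5]
orientation: [-3.124, 0.334, 0.0]
ft_force: [2.7, 0.1, 2.6]
width: 0.2
grasp_force: 1.2
```

```bash
python3 o.py
```

```text
(np.float64(12.4), np.float64(-49.1)) 181.51879682676176 f 2.6125952659610254 0.6299639688232482 2.583660550070237
```

play_rows(dp=[[-3, 0.65, 0], [-3, 0.65, 0], [-3, 0.65, 0], [-3, 0.65, 0], [-3, 0.65, 0], [-3, 0.65, 0], [-2, 0.4, 0]], yaw=[0, 0, 0, 0, 0, 0, 0])

```text
t: 13.82
ee_pos: [546.9, -217.0, 181.1]
orientation: [-3.123, 0.334, 0.002]
ft_force: [3.5, -0.4, -1.7]
width: 0.2
grasp_force: 1.2
```

play_rows(dp=[[-1.5, 0.3, 0], [-1, 0.2, 0]], yaw=[0, 0])

```text
t: 13.98
ee_pos: [544.8, -216.8, 181.4]
orientation: [-3.124, 0.334, 0.001]
ft_force: [2.3, 0.3, -2.6]
width: 0.6
grasp_force: 1.2
```

```bash
python3 o.py
```

```text
(np.float64(-10.6), np.float64(-49.1)) 181.4436018072261 f 2.2131143719133464 0.8111239442871766 -2.648470956794529
```

play_rows(dp=[[-1.5, 0.3, 0], [0, 0, 0]], yaw=[0, 0])

```text
t: 14.15
ee_pos: [543.3, -216.5, 181.6]
orientation: [-3.124, 0.334, 0.0]
ft_force: [2.0, 0.2, -2.4]
width: 0.3
grasp_force: 1.0
```

play_rows(dp=[[-1, 0.2, 0], [0, 0, 0]], yaw=[0, 0])

```text
t: 14.32
ee_pos: [542.6, -216.4, 181.6]
orientation: [3.124, -0.334, 0.0]
ft_force: [1.7, -0.6, -1.2]
width: 0.6
grasp_force: 1.1
```

play_rows(dp=[[-1, 0.2, 0], [0, 0, 0]], yaw=[0, 0])

```text
t: 14.48
ee_pos: [541.6, -216.2, 181.6]
orientation: [3.124, -0.334, 0.0]
ft_force: [2.8, -0.2, -1.0]
width: 0.4
grasp_force: 1.2
```

play_rows(dp=[[-1, 0.2, 0], [0, 0, 0]], yaw=[0, 0])

```text
t: 14.65
ee_pos: [540.9, -216.0, 181.6]
orientation: [3.124, -0.335, 0.001]
ft_force: [4.5, -0.6, -3.5]
width: 0.2
grasp_force: 2.1
```

play_rows(dp=[[-1, 0.2, 0], [0, 0, 0]], yaw=[0, 0])

```text
t: 14.82
ee_pos: [540.5, -215.9, 181.7]
orientation: [3.123, -0.335, 0.003]
ft_force: [6.3, -0.7, -5.9]
width: 0.2
grasp_force: 3.3
```

play_rows(dp=[[-0.7, 0.1, 0], [0, 0, 0]], yaw=[0, 0])

```text
t: 14.98
ee_pos: [540.2, -215.9, 181.7]
orientation: [3.123, -0.335, 0.005]
ft_force: [8.8, -0.8, -6.6]
width: 0.7
grasp_force: 4.1
```

play_rows(dp=[[10, -2, 0], [20, -4, 0], [5, -1, 40], [0, 0, 40], [20, 0, 10], [30, 20, 0], [30, 30, 0], [30, 35, 0]], yaw=[0, 0, 0, 0, 0, 0, 0, 0])

```text
t: 15.65
ee_pos: [681.5, -141.7, 272.3]
orientation: [3.123, -0.338, -0.001]
ft_force: [0.8, -1.0, 0.8]
width: 0.6
grasp_force: 0.0
```

play_rows(dp=[[0, 35, 0], [0, 35, 0], [0, 35, 0], [0, 0, 0], [0, 0, 0]], yaw=[0, 0, 0, 0, 0])

```text
t: 16.07
ee_pos: [680.2, -34.8, 271.5]
orientation: [3.124, -0.329, -0.002]
ft_force: [-0.3, -0.4, 0.8]
width: 0.3
grasp_force: 0.0
```

```bash
python3 o.py
python3 - <<'E'
from h import *
for c in("scene","top"):
    p,r,n=fit(c);print(c,r,n);save(p,c+"4.png")
    if c=="scene": crop(p,c+"4c.png")
E
```

```text
(np.float64(83.2), np.float64(157.3)) 271.51454895530304 f -0.23804715595911088 -0.45648997820637627 0.8033301806750975
scene ((np.float64(-47.7), np.float64(-45.5)), np.float64(191.8), np.float64(0.91)) 90
top ((np.float64(-47.4), np.float64(-45.9)), np.float64(192.2), np.float64(1.1)) 148
```

View pics/scene4c.png

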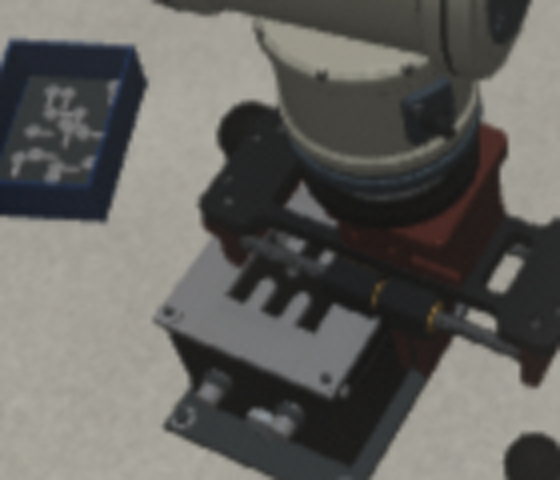

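The knob shows at (245,130) over the near right. The fit puts it at (-47.5, -45.7), z 192, so reverse is fully home and the hand is clear.

```bash
python3 -c "
from h import *
print(ticket.close_job())"
```

```text
the job is handed in; nothing more can be done
None
```

The gear selector is fully home in reverse: I pushed it out of first and across neutral with closed fingertips, peaking at about 11 N against the end stop. The hand is clear and the job is handed in at about 16 s.

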